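# Run the hold-to-test on the bench cell tester

## Task

Test the battery cell that stands in the bench tester, using only the fingertips: first switch the tester on by pressing the raised end of its rocker down until it has tipped fully over, then push the square key fully in so that it stays down, and last press the large round button fully down and keep it down, finishing the program while still holding it there. Keep to that order and never press the small round button. Nothing is grasped or lifted: leave the cell standing in its socket and the things around the tester where they are.

Things in the scene. Friction and masses are not known exactly. Their poses are not given: they have to be found in the camera images.
- tester: grey bench tester fixed to the table, 120 mm deep (x), 250 mm wide (y); origin: centre of its underside; x to its back, y to its left, z up. Front deck from x = -60 to 25 mm, top 45 mm above the table, with four black controls in a row along y at x = -18 mm, 60 mm apart, in an order that changes from run to run, all with the tester's yaw. Behind the deck is a step 20 mm high.
- rocker_top (a point): pressing point on the far half of the rocker, mid-width, 20 mm along it from the pivot line; moves with it. Rocker: shallow V, 56 mm long (tester x) by 28 mm wide, in an oblong bezel 5 mm high. Off: near half level, far half sloping up, point about 20 mm above the deck. On: far half level, 13 mm above the deck, near half sloping up. A short white line lies across the far half.
- rocker (a joint): tip of the rocker, rad: 0 off (starts at 0 to 0.04), 0.36 fully over (on). Friction of 0.05 N m, so about 3 to 5 N at the end; stays where it is left.
- latch_key_top (a point): centre of the top face of the square latching key, 30 x 30 mm in a square collar 38 mm wide and 3 mm high; starts 13 to 14 mm above the deck, pressed in 6 mm above it.
- latch_key (a joint): depth of the square key, m: about 0 out (starts at 0 to 0.001), 0.008 fully in. Straight down, friction about 4 N, no spring: it stays where it is left.
- test_button_top (a point): centre of the top of the large round button, 40 mm in diameter, nearly flat, in a round collar 3 mm high; 14 mm above the deck when out, 7 mm when fully down.
- test_button (a joint): depth of the large round button, m: 0 out, 0.007 fully down; spring from 2 N at the start to 6 N fully down, returns when released.
- clear_button_top (a point): centre of the top of the small round button, 20 mm in diameter, in a round collar 3 mm high; 14 mm above the deck. Not to be pressed.
- clear_button (a joint): depth of the small round button, m: 0 out, 0.007 fully down; spring 2 to 6 N.
- cell_mid (a point): centre of the loose cell, an upright cylinder 18 mm in diameter and 66 mm long, its foot in a square socket (30 mm outside, top 42 mm above the table) on the rear step at tester x = 42, y = -65 mm; its top is 86 mm above the table. Not to be disturbed.
- hood_top (a point): centre of the top of the display hood, a black fixed block 32 x 110 mm on the rear step behind the deck, top 67 mm above the table
- tape_measure_mid (a point): centre of a tape measure, 37 x 73 x 62 mm, loose on the table left of the tester
- usb_adapter_mid (a point): centre of a small black plug adapter, 34 x 52 x 26 mm, loose on the table right of the tester
- flux_tin_mid (a point): centre of a round tin, 44 mm in diameter and 20 mm high, loose on the table right of and behind the tester
Not all that is in view belongs to the job. Leave any orange look-alike of the part that bears cell_mid alone.

How it is judged:
By the outcome, as a careful person would: the job done as asked, in the order asked, and still so for the second after the job is handed in, while the arm keeps its last pose, push and grip.
It also fails if it takes over 46 s, if anything falls off the work surface, if the arm or the gripper's body presses on something with over 40 N, if the wrist force passes 120 N, or if a joint passes its speed limit or range.

## Robot

A 6-joint arm with a two-finger parallel gripper is mounted at the origin on a cart in front of the work surface, level with it; the furniture and walls round the work are solid. World frame = base frame: x ahead of the robot, y to its left, z up, the work surface at z = 0. Lengths are in mm, angles in rad, forces in N, time in s.
With the tool pointing down it reaches from about 325 to 850 mm from the base axis. Payload 4.4 kg.
Tool frame: the origin (TCP) lies at the very end of the fingers, on their centre line; the grasp point (between the pads) lies 19 mm behind it (robot.pinch_z is the distance from the TCP to the grasp point, in mm); z points along the fingers, x is the direction in which the jaws open and shut, and the axes are right-handed (so a half turn about z gives the same grasp; the last joint's range is limited). The gripper opens to 94 mm and grips with 3 to 60 N. Pads are 16 mm wide; open, the fingers measure 119 mm over their backs; the gripper's body (75 mm by 177 mm) begins 78 mm behind the grasp point.
Start: joints at [0.955, 0.207, 1.542, -0, 1.393, -0.15], TCP at [258.263, 513.738, 205.447] pointing down, gripper open.
Joint ranges: [-2.73, 2.73], [-0.86, 2.22], [0.23, 2.46], [-1.11, 4.25], [0.08, 2.63], [-2.82, 2.82]. Speed limits (rad/s): [2.79, 2.79, 3.14, 3.14, 3.14, 3.14].

## Interface

Orientations are given as a rotation vector (axis times angle).
In Python, from rig import robot, cams, workorder gives the robot as it stands.
- The arm moves only by the tool carry_out, never from a script. Its argument "series" is a list of rows, each a list of 7 numbers: the shift along the world's x, y, z in m, then the turn, a rotation vector about the world's x, y, z in rad, then the finger opening in m, from 0 to 0.094. A call has 1 to 20 rows; each row shifts and turns the commanded pose from where the row before left it; what a row does not reach is not made up. A row lasts 1/12 s, in which the tool goes at most 41.7 mm and 7.16 degrees, less where a joint would pass 70% of its speed; a pose out of reach is approached as far as the arm can. A call with a gripper value outside its range is refused whole. The fingers move at their own pace and stop on an object; "grip_force" is the grip in N (left out, the last holds). Time passes only in rows, so rows that do not move let the fingers close. It gives the time, the measured TCP pose, the force and the opening at its end, in the units of the state.
- robot.get_obs(): the state, without advancing time (a new reading comes with each control period).
- cams.get_image(name): name is "side" or "top" or "wrist"; returns the picture (400x640x3 uint8, red, green, blue); there is no depth.
- cams.camera_params(name): a dict with "fx", "fy", "cx", "cy" (pixels), "xyz" and "attitude" of the camera in the world. Camera axes: x right, y down, z forward; pixel columns grow to the right and rows downward; lengths in mm; the calibration is good to about 2 mm. A picture is of the moment at which its call begins: read the wrist's pose just before it. camera_params takes no time and is no camera call; for the wrist camera it gives the pose at the moment of the call.
- workorder.hand_in(): hands the job in, once; it reports no verdict.
The state is a dict: "time_s": time; "q": joint angles; "joint_velocities": joint speeds; "joint_efforts": joint torques, N m; "tool_pos": TCP position; "eef_rot": TCP orientation; "wrist_force": force on the tool from outside, world axes, zero at the start; "ft_torque": the same for the moment, N m; "opening": opening from 0.0 (shut) to 1.0 (fully open).
Only numpy, scipy, OpenCV 4.12 (cv2) and the standard library are available. Lean on these libraries where they do the work, as an engineer would, in place of code of your own. Each camera call takes 0.05 s, during which the arm holds its last target. There are 200 camera calls.

## Working session

There is one attempt and no reset: what is moved stays moved. The work goes in short steps, Python scripts to look and compute and a tool call to move; the robot and the scene stay as the last step left them, time stands still between calls to the robot, and variables do not carry over. Pictures are saved under pics/ and viewed, on a budget of 10 in all, crops included, one or two more only if the job needs it, and the job is handed in when it is done.

Besides the shell and the picture viewer there is one more tool, called as a command line: name --pt "numbers of a row" for each row, then --argument value for the rest. carry_out: Moves the arm, as the interface text tells. Its arguments: {"type":"object","properties":{"series":{"type":"array"},"grip_force":{"type":"number"}},"required":["series"]}

```bash
mkdir -p pics; python3 - <<'E'
from rig import robot,cams
import cv2
for n in ("top","side"):
    cv2.imwrite(f"pics/{n}0.png",cams.get_image(n)[:,:,::-1]); print(n,cams.camera_params(n))
o=robot.get_obs();print(o)
E
```

```text
top {'fx': 500.4755523448133, 'fy': 500.4755523448133, 'cx': 318.73088604881355, 'cy': 197.0336592107805, 'xyz': array([ 554.31101742,   22.41832638, 1048.03993514]), 'attitude': array([-2.21132665,  2.19345728, -0.09135207])}
side {'fx': 429.5164023962176, 'fy': 429.5164023962176, 'cx': 323.5391511072178, 'cy': 196.11319574527764, 'xyz': array([ 264.98818991, -858.51242929,  482.11325429]), 'attitude': array([-1.97148683,  0.37071182, -0.22897357])}
{'time_s': 0.1, 'q': array([ 9.54514982e-01,  2.07353702e-01,  1.54280190e+00, -1.90077073e-05,
        1.39348958e+00, -1.50490064e-01]), 'joint_velocities': array([ 4.64636577e-04, -1.48138692e-03, -3.54953022e-03, -6.59718607e-04,
       -2.61008407e-05,  1.15138521e-03]), 'joint_efforts': array([ 2.34204788e-05, -3.71866930e+01, -2.82292736e+01,  6.99804327e-02,
        3.10449803e-02, -5.61660636e-05]), 'tool_pos': array([257.83556307, 513.13787347, 204.40053733]), 'eef_rot': array([ 2.67346485,  1.64834094, -0.0029548 ]), 'wrist_force': array([ 0.26968931, -0.33080637, -0.51902488]), 'ft_torque': array([ 0.01773501, -0.00835081,  0.01202595]), 'opening': 1.0046282843376277}
```

View pics/top0.png

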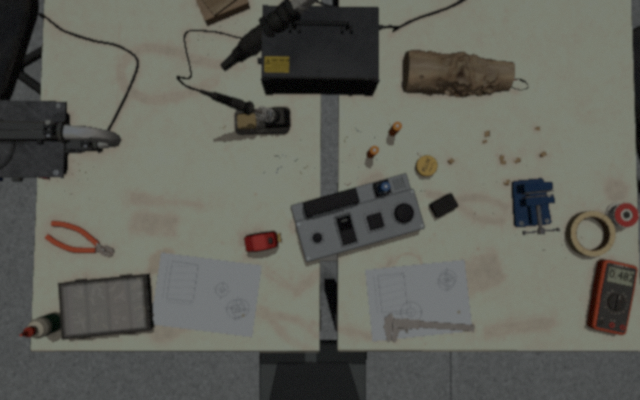

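View pics/side0.png

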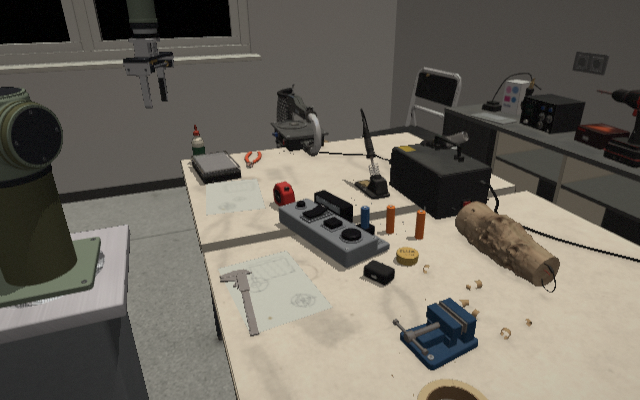

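The top view shows a row of black controls, from left (+y) to right: the small round button at (317,238), the rocker at (347,229), the square key at (375,221) and the large button at (403,213). The blue cell is at about (382,187). The orange look-alikes at (373,152) and (395,129) are to be left alone. Next I'll take a close crop and measure.

```bash
cat > h.py <<'E'
import numpy as np,cv2
from scipy.spatial.transform import Rotation as R
def cast(p,uv,z):
    d=R.from_rotvec(p["attitude"]).apply([(uv[0]-p["cx"])/p["fx"],(uv[1]-p["cy"])/p["fy"],1])
    c=np.array(p["xyz"]); return c+d*(z-c[2])/d[2]
def proj(p,X):
    v=R.from_rotvec(p["attitude"]).inv().apply(np.array(X)-p["xyz"])
    return np.array([p["cx"]+p["fx"]*v[0]/v[2],p["cy"]+p["fy"]*v[1]/v[2]])
E
python3 - <<'E'
import cv2,numpy as np
from h import *
from rig import cams
p=cams.camera_params("top")
a=cv2.imread("pics/top0.png")
x0,y0=280,165
c=cv2.resize(a[y0:y0+105,x0:x0+160],None,fx=5,fy=5,interpolation=cv2.INTER_CUBIC)
g=cv2.cvtColor(c,cv2.COLOR_BGR2GRAY)
m=((g<62)*255).astype(np.uint8)
cs,_=cv2.findContours(m,cv2.RETR_LIST,cv2.CHAIN_APPROX_NONE)
pts=[]
for k in cs:
    A=cv2.contourArea(k)
    if A<800 or A>15000: continue
    (u,v),s,ang=cv2.minAreaRect(k); M=cv2.moments(k); cu,cv_=M['m10']/M['m00'],M['m01']/M['m00']
    uv=((cu+.5)/5+x0-.5,(cv_+.5)/5+y0-.5)
    print(A,np.round(uv,1),np.round(s,0),round(ang,1),"z50",cast(p,uv,50).round(1),"z67",cast(p,uv,67).round(1))
    cv2.drawContours(c,[k],-1,(0,255,0),1)
c=np.clip(c.astype(float)*1.8,0,255)
cv2.imwrite("pics/crop1.png",c)
E
```

```text
2184.0 [316.9 237.5] [54. 52.] 85.6 z50 [533.2   2.4  50. ] z67 [533.6   2.8  67. ]
12089.0 [345.8 229.2] [154.  84.] 74.4 z50 [550.3 -55.1  50. ] z67 [550.3 -53.8  67. ]
6372.5 [375.  221.1] [85. 82.] 74.1 z50 [ 566.7 -113.4   50. ] z67 [ 566.5 -111.1   67. ]
8815.0 [403.3 213.1] [105. 107.] 63.4 z50 [ 583.2 -170.3   50. ] z67 [ 582.7 -167.1   67. ]
3619.5 [435.2 208.1] [98. 53.] 90.0 z50 [ 593.6 -234.6   50. ] z67 [ 593.  -230.2   67. ]
6183.5 [380.7 189. ] [88. 88.] 74.2 z50 [ 631.1 -125.    50. ] z67 [ 629.8 -122.5   67. ][ WARN:0@0.200] global loadsave.cpp:1063 imwrite_ Unsupported depth image for selected encoder is fallbacked to CV_8U.
```

View pics/crop1.png

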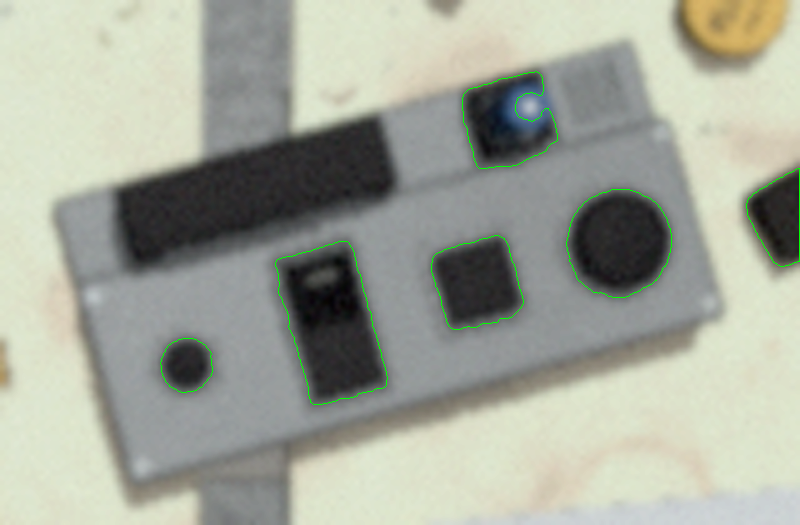

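The crop confirms all four controls. The fitted spacing is 179.8 mm against a nominal 180, and the tester's yaw is about +16.1°. The targets are:

| Target | x (mm) | y (mm) |
|---|---|---|
| rocker_top | 569 | -49.5 |
| latch key | 566.6 | -113 |
| test button | 583 | -170 |

I'll move over the rocker with the fingers closing and the jaw axis along tester y.

carry_out --pt "0.0173 -0.0312 -0.003 0 0 0.0415 0" --pt "0.0173 -0.0312 -0.003 0 0 0.0415 0" --pt "0.0173 -0.0312 -0.003 0 0 0.0415 0" --pt "0.0173 -0.0312 -0.003 0 0 0.0415 0" --pt "0.0173 -0.0312 -0.003 0 0 0.0415 0" --pt "0.0173 -0.0312 -0.003 0 0 0.0415 0" --pt "0.0173 -0.0312 -0.003 0 0 0.0415 0" --pt "0.0173 -0.0312 -0.003 0 0 0.0415 0" --pt "0.0173 -0.0312 -0.003 0 0 0.0415 0" --pt "0.0173 -0.0312 -0.003 0 0 0.0415 0" --pt "0.0173 -0.0312 -0.003 0 0 0.0415 0" --pt "0.0173 -0.0312 -0.003 0 0 0.0415 0" --pt "0.0173 -0.0312 -0.003 0 0 0.0415 0" --pt "0.0173 -0.0312 -0.003 0 0 0.0415 0" --pt "0.0173 -0.0312 -0.003 0 0 0.0415 0" --pt "0.0173 -0.0312 -0.003 0 0 0.0415 0" --pt "0.0173 -0.0312 -0.003 0 0 0.0415 0" --pt "0.0173 -0.0312 -0.003 0 0 0.0415 0" --pt "0 0 0 0 0 0 0" --pt "0 0 0 0 0 0 0" --grip_force 20

```text
time_s: 1.77
tool_pos: [569.5, -49.3, 150.5]
eef_rot: [-1.892, -2.506, 0.001]
wrist_force: [-0.8, -0.4, 0.4]
opening: 0.002
```

```bash
python3 - <<'E'
from rig import robot,cams
import cv2,numpy as np
from h import *
o=robot.get_obs();print(o["tool_pos"],o["opening"],o["time_s"],R.from_rotvec(o["eef_rot"]).as_matrix().round(3))
p=cams.camera_params("wrist");a=cams.get_image("wrist");print(p)
np.save("pics/w1.npy",p,allow_pickle=True)
b=np.clip(a[:,:,::-1]*1.5,0,255).astype(np.uint8).copy()
for X in ([533.2,2.4,59],[550.1,-55.1,58],[569.3,-49.6,65],[566.6,-113,58.5],[583,-170,59]):
    u=proj(p,X);print(u.round(1));cv2.circle(b,tuple(int(t) for t in u),3,(0,255,0),1)
cv2.imwrite("pics/w1.png",b)
E
```

```text
[569.5471228  -49.33853862 150.45885009] 0.0016029807719213896 1.7667 [[-0.274  0.962 -0.002]
 [ 0.962  0.274  0.001]
 [ 0.001 -0.001 -1.   ]]
{'fx': 348.8444927746568, 'fy': 348.8444927746568, 'cx': 318.3047522222794, 'cy': 210.16669823415884, 'xyz': array([504.35674017, -67.9609402 , 328.7916647 ]), 'attitude': array([1.80088773, 2.38387909, 0.28192332])}
[394.3 188.4]
[317.8 188.8]
[317.9 215.6]
[241.2 189. ]
[165.4 189.4]
```

View pics/w1.png

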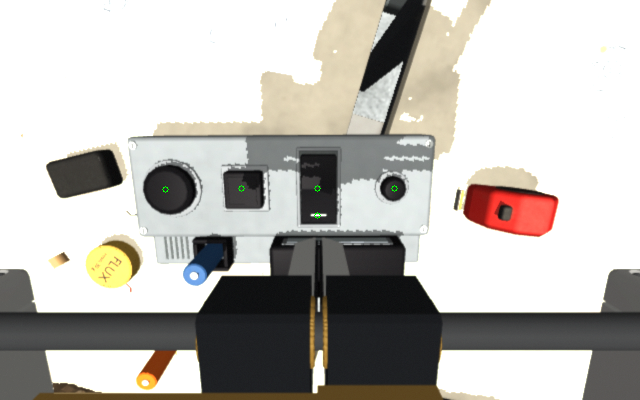

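The wrist view agrees with the projected targets: rocker line at (317,215), key at (243,189), large button at (169,189) and small button at (394,189). The key and large button sit 1 to 3 mm toward +y, so I'll adjust for that. Now I'll press the rocker.

carry_out --pt "0 0 -0.025 0 0 0 0" --pt "0 0 -0.025 0 0 0 0" --pt "0 0 -0.02 0 0 0 0" --pt "0 0 -0.008 0 0 0 0" --pt "0 0 -0.003 0 0 0 0" --pt "0 0 -0.003 0 0 0 0" --pt "0 0 -0.003 0 0 0 0" --pt "0 0 -0.002 0 0 0 0" --pt "0 0 -0.002 0 0 0 0" --pt "0 0 -0.002 0 0 0 0" --pt "0 0 0 0 0 0 0" --pt "0 0 0 0 0 0 0" --pt "0 0 0 0 0 0 0"

```text
time_s: 2.9
tool_pos: [570.4, -48.4, 59.0]
eef_rot: [1.887, 2.509, 0.0]
wrist_force: [2.4, 0.6, 2.0]
opening: 0.008
```

carry_out --pt "0 0 -0.001 0 0 0 0" --pt "0 0 -0.001 0 0 0 0" --pt "0 0 -0.001 0 0 0 0" --pt "0 0 -0.001 0 0 0 0" --pt "0 0 0 0 0 0 0" --pt "0 0 0 0 0 0 0" --pt "0 0 0 0 0 0 0"

```text
time_s: 3.48
tool_pos: [570.7, -48.3, 57.9]
eef_rot: [1.887, 2.509, 0.0]
wrist_force: [-4.1, 1.8, 19.5]
opening: 0.005
```

The force rose to 19.5 N with the TCP at z = 57.9, which matches the rocker's end stop at 58. I'll lift, move over the key and check.

carry_out --pt "0 0 0.008 0 0 0 0" --pt "0 0 0.02 0 0 0 0" --pt "0 0 0.022 0 0 0 0" --pt "-0.0011 -0.0208 0 0 0 0 0" --pt "-0.0011 -0.0208 0 0 0 0 0" --pt "-0.0011 -0.0208 0 0 0 0 0" --pt "0 0 0 0 0 0 0" --pt "0 0 0 0 0 0 0"

```text
time_s: 4.15
tool_pos: [564.8, -110.7, 103.3]
eef_rot: [-1.889, -2.506, 0.002]
wrist_force: [-0.5, 0.7, 0.9]
opening: 0.008
```

```bash
python3 - <<'E'
from rig import robot,cams
import cv2,numpy as np
from h import *
o=robot.get_obs();print(o["tool_pos"],o["wrist_force"])
p=cams.camera_params("wrist");a=cams.get_image("wrist")
b=np.clip(a[:,:,::-1]*2.0,0,255).astype(np.uint8)[60:330,90:450].copy()
for X in ([566.2,-111.7,58.5],[582.3,-167.5,59]):
    u=proj(p,X)-[90,60];print(u.round(1));cv2.circle(b,tuple(int(t) for t in u),2,(0,255,0),1)
cv2.imwrite("pics/w2.png",cv2.resize(b,None,fx=2,fy=2))
E
```

```text
[ 564.80356645 -110.74139469  103.25696751] [-0.49909492  0.65219905  0.85170982]
[226.2 172.9]
[139.  173.3]
```

View pics/w2.png

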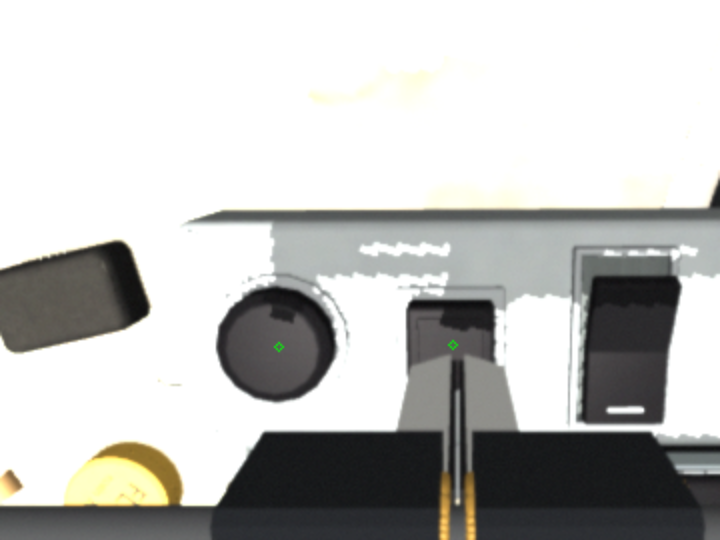

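The rocker has tipped: its near half is now raised. The key target at (453,345) and the button target at (279,347) sit on their caps, so I'll press the key.

carry_out --pt "0.0005 -0.0005 -0.02 0 0 0 0" --pt "0.0005 -0.0005 -0.015 0 0 0 0" --pt "0 0 -0.005 0 0 0 0" --pt "0 0 -0.002 0 0 0 0" --pt "0 0 -0.002 0 0 0 0" --pt "0 0 -0.002 0 0 0 0" --pt "0 0 -0.002 0 0 0 0" --pt "0 0 -0.002 0 0 0 0" --pt "0 0 -0.002 0 0 0 0" --pt "0 0 -0.002 0 0 0 0" --pt "0 0 -0.001 0 0 0 0" --pt "0 0 -0.001 0 0 0 0" --pt "0 0 0 0 0 0 0" --pt "0 0 0 0 0 0 0" --pt "0 0 0 0 0 0 0"

```text
time_s: 5.45
tool_pos: [568.0, -111.0, 51.1]
eef_rot: [1.888, 2.51, 0.001]
wrist_force: [-6.5, 3.8, 14.7]
opening: 0.005
```

carry_out --pt "0 0 -0.001 0 0 0 0" --pt "0 0 -0.001 0 0 0 0" --pt "0 0 -0.001 0 0 0 0" --pt "0 0 0 0 0 0 0" --pt "0 0 0 0 0 0 0"

```text
time_s: 5.87
tool_pos: [568.2, -111.1, 50.9]
eef_rot: [1.887, 2.511, 0.001]
wrist_force: [-12.0, 5.9, 30.7]
opening: 0.003
```

The contact is stiff (30.7 N at z = 50.9), so the key is fully in. I'll lift and move over the large button.

carry_out --pt "0 0 0.008 0 0 0 0" --pt "0 0 0.02 0 0 0 0" --pt "0 0 0.022 0 0 0 0" --pt "0.0053 -0.0187 0 0 0 0 0" --pt "0.0053 -0.0187 0 0 0 0 0" --pt "0.0053 -0.0187 0 0 0 0 0" --pt "0 0 0 0 0 0 0" --pt "0 0 0 0 0 0 0"

```text
time_s: 6.53
tool_pos: [583.2, -168.2, 95.0]
eef_rot: [-1.89, -2.509, 0.0]
wrist_force: [0.2, -0.8, 0.4]
opening: 0.007
```

```bash
python3 - <<'E'
from rig import robot,cams
import cv2,numpy as np
from h import *
o=robot.get_obs();print(o["tool_pos"],o["wrist_force"])
p=cams.camera_params("wrist");a=cams.get_image("wrist")
b=np.clip(a[:,:,::-1]*2.0,0,255).astype(np.uint8)[60:330,190:550].copy()
for X in ([566.2,-111.7,51],[582.3,-167.5,59]):
    u=proj(p,X)-[190,60];print(u.round(1));cv2.circle(b,tuple(int(t) for t in u),2,(0,255,0),1)
cv2.imwrite("pics/w3.png",cv2.resize(b,None,fx=2,fy=2))
E
```

```text
[ 583.18436867 -168.21339596   94.95646167] [ 0.20929832 -0.7695743   0.4215705 ]
[217.  170.3]
[129.6 174.1]
```

View pics/w3.png

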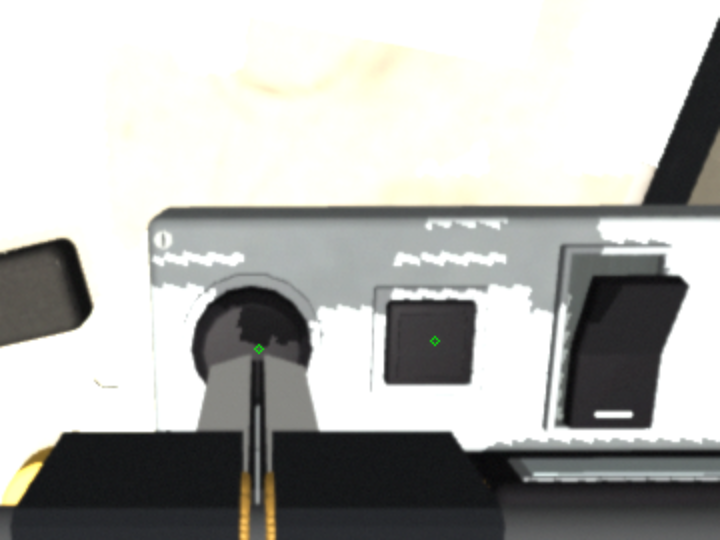

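The key now sits low in its collar around (435,341), and the rocker stays tipped. The finger is about 2 mm to +y of the button centre (251,345), which I'll correct while pressing.

carry_out --pt "0.0002 -0.001 -0.018 0 0 0 0" --pt "0.0002 -0.001 -0.01 0 0 0 0" --pt "0 0 -0.004 0 0 0 0" --pt "0 0 -0.002 0 0 0 0" --pt "0 0 -0.002 0 0 0 0" --pt "0 0 -0.002 0 0 0 0" --pt "0 0 -0.002 0 0 0 0" --pt "0 0 -0.002 0 0 0 0" --pt "0 0 -0.002 0 0 0 0" --pt "0 0 -0.002 0 0 0 0" --pt "0 0 -0.001 0 0 0 0" --pt "0 0 -0.001 0 0 0 0" --pt "0 0 0 0 0 0 0" --pt "0 0 0 0 0 0 0" --pt "0 0 0 0 0 0 0"

```text
time_s: 7.83
tool_pos: [583.9, -169.0, 51.8]
eef_rot: [-1.888, -2.511, -0.0]
wrist_force: [-8.5, 5.1, 22.7]
opening: 0.004
```

At z = 51.8 the force is 22.7 N, well above the 6 N spring, so the button is on its stop. I'll check with one last view, still holding.

```bash
python3 - <<'E'
from rig import robot,cams
import cv2,numpy as np
a=cams.get_image("side")[:,:,::-1];w=cams.get_image("wrist")[:,:,::-1]
s=cv2.resize(a[150:300,240:440],(400,300),interpolation=cv2.INTER_CUBIC)
w=cv2.resize(w,(400,250))
cv2.imwrite("pics/f.png",np.clip(np.vstack([s,w])*1.6,0,255).astype(np.uint8))
o=robot.get_obs();print(o["tool_pos"],o["wrist_force"],o["time_s"])
E
```

```text
[ 583.91920573 -169.03306082   51.8196978 ] [-9.27111783  4.98901269 23.41364814] 7.9333
```

View pics/f.png

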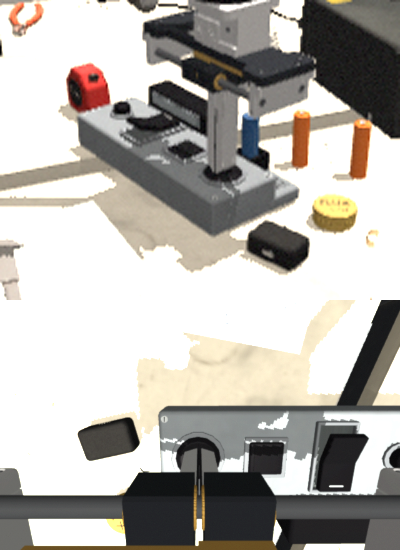

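The combined view shows the finger on the large button, at (222,170) in the side half. The key is down, the rocker is over, the cell is standing at (250,135), and nothing around the tester has moved.

```bash
python3 -c "
from rig import workorder
print(workorder.hand_in())"
```

```text
the job is handed in; nothing more can be done
None
```

The job is done and handed in at about 8 s on the robot's clock, with the large round button still held down. I used closed fingertips and kept the order asked:

1. **Rocker:** pressed at its raised end until it stopped, at 19.5 N with the fingertip at z = 57.9 mm (fully over is 58). The pictures show it tipped and staying over.
2. **Square key:** pushed in to its stop, at 31 N and z = 50.9 mm (fully in is 51). The wrist picture taken after lifting shows it staying down.
3. **Large round button:** held at its stop, at 23 N and z = 51.8 mm (fully down is 52), well above the 6 N spring.

The last pictures show the cell still standing and the things around the tester where they were. I never went over the small button. No check failed. The only disagreement was a 2 to 3 mm difference between the top and wrist cameras on the positions of the key and large button, which I corrected before pressing each one.

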